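# Weigh the lopsided cutter tray on the spring scale

### The arm

A 6-joint arm with a two-finger parallel gripper is mounted at the origin on the work surface. World frame = base frame: x ahead of the robot, y to its left, z up, the work surface at z = 0. Lengths are in m, angles in rad, forces in N, time in s.
With the tool pointing down it reaches from about 0.35 to 1 m from the base axis. Payload 7.1 kg.
Tool frame: the origin (TCP) lies midway between the tips of the shut fingers; the grasp point (between the pads) lies 19 mm behind it (grip_depth is the distance from the TCP to the grasp point, in m); z points along the fingers, y is the line along which they close (so a half turn about z gives the same grasp; the last joint's range is limited). The gripper opens to 85 mm and grips with 20 to 120 N. Pads are 22 mm wide; open, the fingers measure 114 mm over their backs; the gripper's body (76 mm by 85 mm) begins 54 mm behind the grasp point. The pads swing forward as they close: fully open they stand 13 mm farther back than shut.
Start: joints at [-1.349, 0.423, 1.63, -0, 1.089, -0.019], TCP at [0.149, -0.607, 0.231] pointing down, gripper open.
Joint ranges: [-3, 3], [-0.9, 2.11], [0.09, 2.58], [-1.31, 4.45], [0.11, 2.69], [-2.54, 2.54]. Speed limits (rad/s): [2.39, 2.39, 3.01, 3.14, 3.14, 3.14].

### API

Orientations are given as a unit quaternion [w, x, y, z].
In Python, from plant import observe, grab_frame, hand_in, grip_depth gives the robot as it stands.
- The arm moves only by the tool step_arm, never from a script. Its argument "increments" is a list of rows, each an object with "twist": the turn, a rotation vector about the tool's x, y, z in degrees, a list of three; "xyz": the shift along the tool's x, y, z in cm, a list of three; "claw": the opening in per cent of the stroke, from 0 (shut) to 100 (fully open). In form: [{"twist": [ax, ay, az], "xyz": [tx, ty, tz], "claw": claw}, ...]. A call has 1 to 20 rows; each row shifts and turns the commanded pose from where the row before left it, along the tool's axes as they then stand; what a row does not reach is not made up. A row lasts 1/10 s, in which the tool goes at most 50 mm and 8.59 degrees, less where a joint would pass 70% of its speed; a pose out of reach is approached as far as the arm can. A call with a gripper value outside its range is refused whole. The fingers move at their own pace and stop on an object; "grip_force" is the grip in N (left out, the last holds). Time passes only in rows, so rows that do not move let the fingers close. It gives the time, the measured TCP pose, the force, the opening and the grip force at its end, in the units of the state.
- observe(): the state, without advancing time (a new reading comes with each control period).
- grab_frame(name): name is "scene" or "top" or "wrist"; returns a dict with "img" (480x640x3 uint8, red, green, blue), "z_map" (480x640 float32, m along the optical axis (not along the pixel's ray), 0 where there is no reading), "fx", "fy", "cx", "cy" (pixels), "cam_to_world" (4x4, takes a point from camera to world coordinates); the wrist camera has in their place "mount" (4x4, takes a point from camera to tool coordinates, whose origin is the TCP and whose axes are the flange's). Camera axes: x right, y down, z forward; pixel columns grow to the right and rows downward; lengths in m; the calibration is good to about 2 mm. A picture is of the moment at which its call begins: read the wrist's pose just before it.
- hand_in(): hands the job in; it is judged then, once.
The state is a dict: "clock": time; "joints": joint angles; "qd": joint speeds; "joint_efforts": joint torques, N m; "ee_pos": TCP position; "eef_rot": TCP orientation; "force": force on the tool from outside, world axes, zero at the start; "torque": the same for the moment, N m; "width": finger opening in m; "grasp_force": force on a finger pad.
Only numpy, scipy, OpenCV 4.12 (cv2) and the standard library are available. Lean on these libraries where they do the work, as an engineer would, in place of code of your own. Each camera call takes 0.05 s, during which the arm holds its last target. There are 200 camera calls.

### The job

Weigh the loaded cutter tray: lift it by its blue grip, thread its notched bar over the spring scale's peg and hang it from the notch over its heavy side (the one nearest the brass tin) so that it hangs level. Feel for the peg and ease the weight on slowly, at a few centimetres a second, following the peg down until both sides of the notch sit on it and it carries the whole load with no sideways strain, and only then let go, so that the tray does not drop, bounce or swing. Keep the contents in their wells, do not press hard on the scale, and leave everything else on the table where it is.

Things in the scene. Friction and masses are not known exactly. Their poses are not given: they have to be found in the camera images.
- carrier: loose upright cutter tray, 0.4-0.7 kg loaded (unknown, mostly the tin): white tray 64 (x) x 182 (y) mm, walls 30 high, 4 thick, three 56 x 55 wells centred at y = -59, 0, 59 mm. Thin posts at y = -91, 91 carry an aluminium bar along y, 24 mm thick, 190 long, top 150 mm up; under it, above the wells, an open window along x. Origin: centre of the tray's underside, z up
- grip (a point): middle of the blue grip block on top of the bar's centre, 173 mm above the tray's origin; the block is 20 mm in x, 36 mm in y and spans heights 150 to 191 mm: pinch it from above, fingers closing along the tray's y
- tooth (a point): tip of one tooth of the bar's zigzag underside, at the tray's y = +15 mm, 120 mm up; teeth at y = -45, -15, 15, 45 mm, between them three 90-degree V notches, open downward, apexes 135 mm up
- notch_left (a point): apex of the notch at the tray's y = +30 mm, 135 mm above the tray's origin; the peg's axis comes to lie 7 mm below it
- notch_mid (a point): apex of the notch at the tray's y = 0, 135 mm above the tray's origin; the peg's axis comes to lie 7 mm below it
- notch_right (a point): apex of the notch at the tray's y = -30 mm, 135 mm above the tray's origin; the peg's axis comes to lie 7 mm below it
- tin: heavy closed brass-coloured tin with a dark lid, 50 mm across, 45 mm tall, standing loose in one of the three wells (any of them); origin: centre of its underside
- star_red: light red plastic star cutter, 50 mm across, 18 mm tall, lying in another well; origin: centre of its underside
- star_green: light green plastic eight-pointed cutter, 50 mm across, 18 mm tall, lying in the remaining well; origin: centre of its underside
- scale: spring scale fixed to the table: red column 50 (x) x 75 (y) x 300 mm tall, and a 10 mm steel peg jutting along its -x, over the origin, at 220 to 250 mm height when unloaded (a dark collar round the column sets it). Foot plate 12 mm high, from 25 mm before the origin to 175 behind. Origin: on the table under the point of the peg where the bar should rest; x points to the column, z up
- peg_rest (a point): fixed point 250 mm above the scale's origin: axis of the unloaded peg at its highest setting. Its clamp may be set up to 30 mm lower (not measured: feel for it). Upturned tip 38-46 mm in front, top 19 mm above the axis; its block begins 41 mm behind. From its setting it sinks straight down on a spring, about 3.3 mm per newton, 11 to 23 mm under the loaded tray, dead stop at 32 mm
- column_foot (a point): foot of the column's front face, 65 mm behind the scale's origin
- rolling_pin: wooden rolling pin, 340 mm long, 58 mm thick, lying on the table; bystander
- cutter_star: loose steel star cutter, 68 mm across, 22 mm tall, on the table; bystander
- cutter_ring: loose steel ring cutter, 70 mm across, 25 mm tall, on the table; bystander
- bowl: blue ceramic bowl, 150 mm across, 70 mm tall; bystander
- jar: jar with yellow cap, 70 mm across, 110 mm tall; bystander
- spatula: spatula lying on the table; bystander; its origin lies on its underside
There are look-alikes about, which are no part of the job. What is shaped like the carrier but green is not meant.

How it is judged:
On the way, in this order (a step that is already met when the one before it is completed fails the run):
1. the tray is lifted clear of the table (height (world z) of carrier above 0.05 m and contact force between the fingers and carrier above 0.5 N), for 0.2 s.
2. the scale's peg carries the weight (over 3 N) while the gripper still holds the tray (contact force between carrier and scale above 3 N and contact force between the fingers and carrier above 0.5 N), for 0.2 s.
At the end, for the whole second after the job is handed in: The tray hangs from the scale's peg (peg loaded with more than 3 N, tray clear of the table by more than 20 mm), level within 9 degrees, at rest (under 30 mm/s) and released, with the tin and both cutters still in its wells (origins within 75 mm of the tray's) (contact force between carrier and scale above 3 N and height (world z) of carrier above 0.02 m and angle between carrier's own z axis and vertical below 0.16 rad and horizontal distance between notch_mid and peg_rest below 0.06 m and linear speed of carrier below 0.03 m/s and distance between each of tin, star_red, star_green and carrier below 0.075 m and contact force between the fingers and carrier below 0.05 N); the robot touches nothing.
It fails at once if the tray moves faster than 0.08 m/s while it is on the peg or while no finger touches it (let down too fast, dropped, bouncing or swinging) ((contact force between the fingers and carrier below 0.02 N or contact force between carrier and scale above 1 N) and linear speed of carrier above 0.08 m/s).
It fails at once if the tray is pressed or knocked against the scale with more than 11 N (contact force between carrier and scale above 11 N).
It fails at once if the robot itself pushes the scale with more than 10 N (contact force between any of the fingers, the arm and scale above 10 N).
It fails at once if a bystander is moved by more than 20 mm (distance of any of rolling_pin, cutter_star, cutter_ring, bowl, jar, spatula from where it was at the start of the episode above 0.02 m).
It also fails if it takes over 61 s, if anything falls off the work surface, if the arm or the gripper's body presses on something with over 40 N, if the wrist force passes 120 N, or if a joint passes its speed limit or range.

## Working session

There is one attempt and no reset: what is moved stays moved. The work goes in short steps, Python scripts to look and compute and a tool call to move; the robot and the scene stay as the last step left them, time stands still between calls to the robot, and variables do not carry over. Pictures are saved under pics/ and viewed, at most 10 in all, crops included, and the job is handed in when it is done.

Besides the shell and the picture viewer there is one more tool, called as name(argument=value, ...), one argument or row to a line, values as JSON. step_arm: Moves the arm, as the interface text tells. Its arguments: {"type":"object","properties":{"increments":{"type":"array"},"grip_force":{"type":"number"}},"required":["increments"]}

```bash
mkdir -p pics; ls; python3 - <<'E'
from plant import *
import cv2,pickle,numpy as np
o=observe();print(o, grip_depth)
for n in("scene","top"):
    f=grab_frame(n);pickle.dump(f,open(n+".pkl","wb"));cv2.imwrite(f"pics/{n}0.png",f["img"][:,:,::-1]);print(n,f["fx"],f["cx"],f["cy"],np.round(f["cam_to_world"],3))
E
```

```text
pics
{'clock': 0.0, 'joints': array([-1.34898481e+00,  4.23879035e-01,  1.63073839e+00,  3.81858864e-05,
        1.08856903e+00, -1.90107747e-02]), 'qd': array([ 2.52181718e-03, -7.72085578e-05,  9.31906273e-04, -1.44762117e-03,
        1.61874009e-03, -2.98066209e-04]), 'joint_efforts': array([ 2.92718187e-04, -5.57374048e+01, -2.81735981e+01, -8.66627261e-06,
        7.40483345e-03, -1.20998737e-05]), 'ee_pos': array([ 0.14896648, -0.60640203,  0.23050283]), 'eef_rot': array([-7.94516750e-04,  9.92760083e-01,  1.20111544e-01, -6.38456509e-05]), 'force': array([ 1.08618212, -0.96636333,  0.43780268]), 'torque': array([-0.05900653, -0.019947  ,  0.03970637]), 'grasp_force': 0.0, 'width': 0.08528336622914812} 0.0187
scene 536.0918535390999 316.21001640608614 239.65281233461738 [[-0.086  0.643 -0.761  1.416]
 [ 0.996  0.053 -0.068  0.098]
 [-0.003 -0.764 -0.646  0.972]
 [ 0.     0.     0.     1.   ]]
top 549.2933526873968 322.626891199526 240.96133375995186 [[-0.027 -0.986  0.165  0.26 ]
 [-1.     0.025 -0.019  0.015]
 [ 0.015 -0.165 -0.986  1.454]
 [ 0.     0.     0.     1.   ]]
```

View pics/scene0.png

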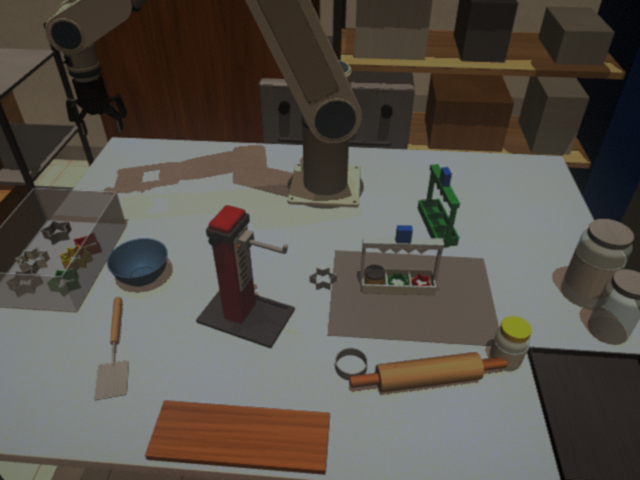

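View pics/top0.png

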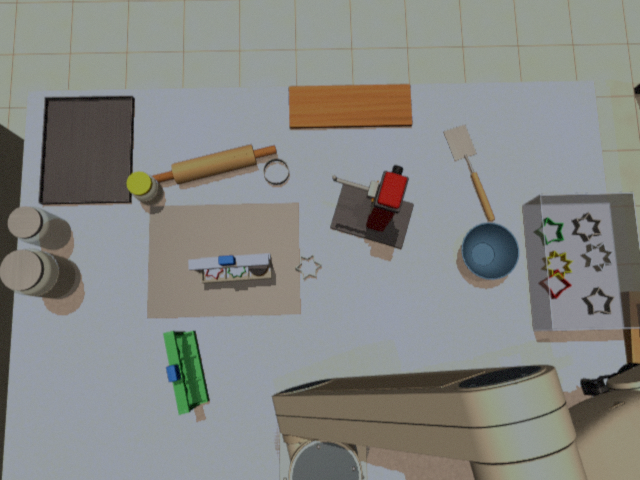

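The scene picture shows the carrier at (400,265), with its blue grip at (404,234) and the tin in the -y well at (375,275). The scale column is at (235,265) and its peg points to +y, with its tip at (285,247). The top view agrees: grip (227,260), tin (260,265), peg tip (336,180).

```bash
cat > h.py <<'E'
import numpy as np,cv2
def cloud(f,T=None):
    T=f["cam_to_world"] if T is None else T
    z=f["z_map"];v,u=np.mgrid[:480,:640]
    P=np.stack([(u-f["cx"])/f["fx"]*z,(v-f["cy"])/f["fy"]*z,z,np.ones_like(z)],-1)@T.T
    P=P[...,:3];P[z<=0]=np.nan
    return P
def rect(p): return cv2.minAreaRect((p[:,:2]*1000).astype(np.float32))
def box(m,x0,x1,y0,y1):
    r=np.zeros(m.shape[:2],bool);r[y0:y1,x0:x1]=1;return r
E
python3 - <<'E'
from h import *;import pickle
np.set_printoptions(precision=4,suppress=True)
R={'top':dict(tray=(180,150+130,240,300),sc=(325,425,150,255)),'scene':dict(tray=(350,450,215,300),sc=(190,300,200,345))}
for n in R:
    f=pickle.load(open(n+".pkl","rb"));P=cloud(f);I=f["img"].astype(int);z=P[...,2]
    t=box(z,*R[n]['tray']);s=box(z,*R[n]['sc'])
    b=t&(I[...,2]>I[...,0]+40)&(I[...,2]>90)
    print(n,"blue",b.sum(),np.nanmedian(P[b],0),np.nanmin(P[b],0),np.nanmax(P[b],0))
    g=b&(z>.183);print(" bluetop",rect(P[g]) if g.any() else 0)
    g=t&~b&(z>.135)&(z<.16);print(" bar",g.sum(),rect(P[g]),np.nanpercentile(z[g],[5,50,95]))
    g=t&(z>.02)&(z<.05);print(" walls",rect(P[g]))
    for lo,hi in((.008,.02),(.05,.19),(.2,.28),(.285,.31),(.31,.4)):
        g=s&(z>lo)&(z<hi);print(" scale",lo,g.sum(),rect(P[g]) if g.sum()>3 else 0)
    g=s&(z>.2)&(z<.28)&(I.max(-1)-I.min(-1)<35)&(I.sum(-1)>200)
    p=P[g];i=np.argsort(p[:,1])[::max(1,len(p)//25)];print(" peg",len(p));print(p[i])
E
```

```text
top blue 126 [0.4325 0.2175 0.1912] [0.424  0.1985 0.148 ] [0.4435 0.2388 0.1979]
 bluetop ((433.31292724609375, 216.89187622070312), (18.677562713623047, 36.17264175415039), 4.672988414764404)
 bar 716 ((434.25457763671875, 217.5052032470703), (24.800573348999023, 191.06130981445312), 2.736339807510376) [0.1432 0.1504 0.1552]
 walls ((434.7681579589844, 215.73959350585938), (65.05352783203125, 187.5077362060547), 2.4855215549468994)
 scale 0.008 2312 ((606.3787231445312, -158.6083526611328), (257.3940734863281, 285.9031982421875), 86.81761932373047)
 scale 0.05 285 ((540.8433837890625, -141.658935546875), (65.2308349609375, 26.876285552978516), 37.520118713378906)
 scale 0.2 527 ((579.1320190429688, -106.43872833251953), (153.20962524414062, 105.41726684570312), 81.6645736694336)
 scale 0.285 951 ((572.5504760742188, -163.7995147705078), (57.237796783447266, 101.39978790283203), 71.56143951416016)
 scale 0.31 0 0
 peg 319
[[ 0.6188 -0.1888  0.2777]
 [ 0.597  -0.1371  0.2531]
 [ 0.5746 -0.1329  0.2411]
 [ 0.5716 -0.1305  0.2616]
 [ 0.5708 -0.1279  0.265 ]
 [ 0.5741 -0.1262  0.2614]
 
[... 1528 characters left out ...]
 0.5912 -0.1351  0.2622]
 [ 0.579  -0.1312  0.263 ]
 [ 0.5461 -0.1292  0.2607]
 [ 0.5517 -0.1275  0.268 ]
 [ 0.5959 -0.126   0.2614]
 [ 0.5638 -0.1239  0.259 ]
 [ 0.5915 -0.1225  0.2633]
 [ 0.5692 -0.1203  0.2637]
 [ 0.5799 -0.1185  0.2619]
 [ 0.579  -0.1155  0.2505]
 [ 0.5668 -0.1127  0.2596]
 [ 0.582  -0.1107  0.2507]
 [ 0.5856 -0.1062  0.2458]
 [ 0.5834 -0.1     0.2498]
 [ 0.5892 -0.095   0.247 ]
 [ 0.5902 -0.0902  0.2536]
 [ 0.5872 -0.0846  0.2515]
 [ 0.593  -0.0799  0.2459]
 [ 0.5969 -0.0748  0.2496]
 [ 0.5954 -0.0687  0.2515]
 [ 0.6015 -0.064   0.2463]
 [ 0.6051 -0.059   0.2525]
 [ 0.6009 -0.0533  0.2546]
 [ 0.6047 -0.0487  0.2529]
 [ 0.6048 -0.0422  0.2615]
 [ 0.6037 -0.036   0.2664]]
```

```bash
cat >> h.py <<'E'
from plant import *
from scipy.spatial.transform import Rotation as Ro
def pose():
    o=observe();q=o["eef_rot"];return o,Ro.from_quat([q[1],q[2],q[3],q[0]]).as_matrix()
def go(target,yaw_y):
    "cm in tool axes after pure turn; yaw_y: wanted world angle (deg) of tool y"
    o,M=pose();cur=np.degrees(np.arctan2(M[1,1],M[0,1]))
    d=np.array(target)-o["ee_pos"]
    a=np.radians(yaw_y);y=np.array([np.cos(a),np.sin(a),0]);z=np.array([0,0,-1.]);x=np.cross(y,z)
    print("t",o["clock"],"pos",o["ee_pos"].round(4),"yaw_y",cur.round(2),"tilt",M[:,2].round(4),"twist_z",-(((yaw_y-cur)+180)%360-180),"now-axes cm",(M.T@d*100).round(2),"after-turn cm",(np.array([x@d,y@d,z@d])*100).round(2))
E
python3 - <<'E'
from h import *;import pickle
for n,r in(("top",(325,425,150,255)),("scene",(190,300,200,345))):
    f=pickle.load(open(n+".pkl","rb"));P=cloud(f);z=P[...,2];I=f["img"].astype(int)
    g=box(z,*r)&(z>.235)&(z<.262)&(P[...,1]>-.112)&(P[...,1]<-.045)&(P[...,0]>.56)&(P[...,0]<.63);p=P[g]
    l=cv2.fitLine(p[:,:2].astype(np.float32),cv2.DIST_HUBER,0,.01,.01).ravel();yy=-.077
    print(n,len(p),l,np.degrees(np.arctan2(l[1],l[0])),"x at -.077",l[2]+(yy-l[3])*l[0]/l[1],np.percentile(z[g],[5,50,90,97]))
    g=box(z,*r)&(z>.2)&(z<.3)&(P[...,1]>-.06);p=P[g];print(" tip ymax",np.sort(p[:,1])[-6:],p[p[:,1].argmax()])
    g=box(z,*r)&(z>.05)&(z<.31)&(I[...,0]>1.6*I[...,1]);print(" red",rect(P[g]))
    f0=box(z,*r)&(abs(z-.012)<.006)&(I.sum(-1)<300);p=P[f0];print(" foot",f0.sum(),rect(p))
go((.435,.217,.40),-87.2)
E
```

```text
top 142 [ 0.3341711   0.94251245  0.58904284 -0.0812571 ] 70.47786 x at -.077 0.5905522 [0.24624977 0.25038499 0.25356065 0.25441279]
 tip ymax [-0.03506136 -0.03505185 -0.03494018 -0.03279939 -0.03272836 -0.03269048] [ 0.60236248 -0.03269048  0.2673242 ]
 red ((565.8460083007812, -157.21923828125), (61.33341979980469, 84.10090637207031), 72.4900131225586)
 foot 2332 ((567.2782592773438, -146.7041015625), (199.36019897460938, 128.3975372314453), 72.03289794921875)
scene 163 [ 0.33729982  0.94139725  0.5959014  -0.07342975] 70.287544 x at -.077 0.5946222 [0.24463367 0.25009184 0.25314399 0.25479793]
 tip ymax [-0.03494085 -0.03423504 -0.03398517 -0.03389835 -0.03334204 -0.03318744] [ 0.60996712 -0.03318744  0.26658904]
 red ((569.0285034179688, -157.53305053710938), (59.4875602722168, 76.88614654541016), 75.5189208984375)
 foot 2569 ((382.74578857421875, -87.834716796875), (202.7174530029297, 528.5538940429688), 72.18702697753906)
t 0.1 pos [ 0.149  -0.6065  0.2306] yaw_y -76.2 tilt [-3.0e-04  1.4e-03 -1.0e+00] twist_z 10.998529820850536 now-axes cm [ 47.42 -73.17 -16.83] after-turn cm [ 32.59 -80.85 -16.94]
```

step_arm(
  increments=[
    {"twist": [0,0,2.75],"xyz": [0,0,-4.2],"claw": 100},
    {"twist": [0,0,2.75],"xyz": [0,0,-4.2],"claw": 100},
    {"twist": [0,0,2.75],"xyz": [0,0,-4.2],"claw": 100},
    {"twist": [0,0,2.75],"xyz": [0,0,-4.2],"claw": 100},
    {"twist": [0,0,0],"xyz": [3.2,-3.5,0],"claw": 100},
    {"twist": [0,0,0],"xyz": [3.2,-3.5,0],"claw": 100},
    {"twist": [0,0,0],"xyz": [3.2,-3.5,0],"claw": 100},
    {"twist": [0,0,0],"xyz": [3.2,-3.5,0],"claw": 100},
    {"twist": [0,0,0],"xyz": [3.2,-3.5,0],"claw": 100},
    {"twist": [0,0,0],"xyz": [3.2,-3.5,0],"claw": 100},
    {"twist": [0,0,0],"xyz": [3.2,-3.5,0],"claw": 100},
    {"twist": [0,0,0],"xyz": [3.2,-3.5,0],"claw": 100},
  ],
)

```text
clock: 1.3
ee_pos: [0.3918, -0.313, 0.3991]
eef_rot: [-0.0, 1.0, 0.024, -0.0]
force: [0.9, -0.6, -0.7]
width: 0.0855
grasp_force: 0.0
```

step_arm(
  increments=[
    {"twist": [0,0,0],"xyz": [0.6,-4.0,0],"claw": 100},
    {"twist": [0,0,0],"xyz": [0.6,-4.0,0],"claw": 100},
    {"twist": [0,0,0],"xyz": [0.6,-4.0,0],"claw": 100},
    {"twist": [0,0,0],"xyz": [0.6,-4.0,0],"claw": 100},
    {"twist": [0,0,0],"xyz": [0.6,-4.0,0],"claw": 100},
    {"twist": [0,0,0],"xyz": [0.6,-4.0,0],"claw": 100},
    {"twist": [0,0,0],"xyz": [0.6,-4.0,0],"claw": 100},
    {"twist": [0,0,0],"xyz": [0.6,-4.0,0],"claw": 100},
    {"twist": [0,0,0],"xyz": [0.6,-4.0,0],"claw": 100},
    {"twist": [0,0,0],"xyz": [0.6,-4.0,0],"claw": 100},
    {"twist": [0,0,0],"xyz": [0.6,-4.0,0],"claw": 100},
    {"twist": [0,0,0],"xyz": [0.4,-4.0,0],"claw": 100},
    {"twist": [0,0,0],"xyz": [0,-4.0,0],"claw": 100},
    {"twist": [0,0,0],"xyz": [0,0,0],"claw": 100},
    {"twist": [0,0,0],"xyz": [0,0,0],"claw": 100},
  ],
)

```text
clock: 2.8
ee_pos: [0.4352, 0.2085, 0.3988]
eef_rot: [0.0, 1.0, 0.026, -0.001]
force: [-1.1, -0.1, -0.4]
width: 0.0853
grasp_force: 0.0
```

```bash
python3 - <<'E'
from h import *
go((.435,.217,.154),-87.2)
o,M=pose();T=np.eye(4);T[:3,:3]=M;T[:3,3]=o["ee_pos"]
f=grab_frame("wrist");P=cloud(f,T@f["mount"]);z=P[...,2];I=f["img"].astype(int)
cv2.imwrite("pics/w1.png",f["img"][:,:,::-1])
near=(abs(P[...,0]-.435)<.07)&(abs(P[...,1]-.217)<.12)
b=near&(I[...,2]>I[...,0]+40)&(z>.183)&(z<.2);print(b.sum(),rect(P[b]))
g=near&(z>.142)&(z<.158);print(g.sum(),rect(P[g]))
g=near&(z>.02)&(z<.04);print(g.sum(),rect(P[g]));print(o["force"])
E
```

```text
t 2.8 pos [0.4352 0.2085 0.3988] yaw_y -87.07 tilt [-1.1e-03 -8.0e-04 -1.0e+00] twist_z 0.12742112842667552 now-axes cm [ 0.05 -0.87 24.48] after-turn cm [ 2.000e-02 -8.500e-01  2.448e+01]
605 ((433.9573669433594, 214.6974639892578), (19.25668716430664, 34.266475677490234), 2.7986128330230713)
2869 ((433.3360290527344, 215.03555297851562), (24.53872299194336, 190.32577514648438), 2.6661343574523926)
887 ((447.2315979003906, 215.37994384765625), (36.44612121582031, 188.0425262451172), 2.6306562423706055)
[-1.09654562 -0.08700783 -0.39679409]
```

step_arm(
  increments=[
    {"twist": [0,0,0.1],"xyz": [0,-0.7,3.5],"claw": 100},
    {"twist": [0,0,0],"xyz": [0,0,4],"claw": 100},
    {"twist": [0,0,0],"xyz": [0,0,4],"claw": 100},
    {"twist": [0,0,0],"xyz": [0,0,4],"claw": 100},
    {"twist": [0,0,0],"xyz": [0,0,4],"claw": 100},
    {"twist": [0,0,0],"xyz": [0,0,2.5],"claw": 100},
    {"twist": [0,0,0],"xyz": [0,0,1.5],"claw": 100},
    {"twist": [0,0,0],"xyz": [0,0,0.8],"claw": 100},
    {"twist": [0,0,0],"xyz": [0,0,0],"claw": 100},
    {"twist": [0,0,0],"xyz": [0,0,0],"claw": 100},
  ],
)

```text
clock: 3.85
ee_pos: [0.4359, 0.2147, 0.1571]
eef_rot: [-0.0, 1.0, 0.023, 0.001]
force: [0.1, -0.6, -0.1]
width: 0.0851
grasp_force: 0.0
```

step_arm(
  increments=[
    {"twist": [0,0,0],"xyz": [0,0,0],"claw": 55},
    {"twist": [0,0,0],"xyz": [0,0,0],"claw": 45},
    {"twist": [0,0,0],"xyz": [0,0,0],"claw": 20},
    {"twist": [0,0,0],"xyz": [0,0,0],"claw": 0},
    {"twist": [0,0,0],"xyz": [0,0,0],"claw": 0},
    {"twist": [0,0,0],"xyz": [0,0,0],"claw": 0},
    {"twist": [0,0,0],"xyz": [0,0,0],"claw": 0},
    {"twist": [0,0,0],"xyz": [0,0,0],"claw": 0},
  ],
  grip_force=60,
)

```text
clock: 4.65
ee_pos: [0.4356, 0.2154, 0.1569]
eef_rot: [-0.0, 1.0, 0.024, 0.0]
force: [-1.4, 2.7, 7.1]
width: 0.0355
grasp_force: 61.0
```

step_arm(
  increments=[
    {"twist": [0,0,0],"xyz": [0,0,-0.3],"claw": 0},
    {"twist": [0,0,0],"xyz": [0,0,-0.6],"claw": 0},
    {"twist": [0,0,0],"xyz": [0,0,-1],"claw": 0},
    {"twist": [0,0,0],"xyz": [0,0,-1.5],"claw": 0},
    {"twist": [0,0,0],"xyz": [0,0,-2],"claw": 0},
    {"twist": [0,0,0],"xyz": [0,0,-2],"claw": 0},
    {"twist": [0,0,0],"xyz": [0,0,-2],"claw": 0},
    {"twist": [0,0,0],"xyz": [0,0,-2],"claw": 0},
    {"twist": [0,0,0],"xyz": [0,0,-2],"claw": 0},
    {"twist": [0,0,0],"xyz": [0,0,-2],"claw": 0},
    {"twist": [0,0,0],"xyz": [0,0,-1],"claw": 0},
    {"twist": [0,0,0],"xyz": [0,0,-0.4],"claw": 0},
    {"twist": [0,0,0],"xyz": [0,0,0],"claw": 0},
    {"twist": [0,0,0],"xyz": [0,0,0],"claw": 0},
    {"twist": [0,0,0],"xyz": [0,0,0],"claw": 0},
  ],
)

```text
clock: 6.15
ee_pos: [0.4348, 0.2148, 0.3233]
eef_rot: [0.0, 1.0, 0.024, -0.001]
force: [-0.1, -0.0, -5.7]
width: 0.0353
grasp_force: 60.7
```

```bash
python3 - <<'E'
from h import *
go((.6,0,.33),-19)
o,M=pose();print(o["force"],o["torque"],o["joints"])
T=np.eye(4);T[:3,:3]=M;T[:3,3]=o["ee_pos"]
f=grab_frame("wrist");P=cloud(f,T@f["mount"]);z=P[...,2]
near=(abs(P[...,0]-.435)<.07)&(abs(P[...,1]-.217)<.12)
zb=o["ee_pos"][2]-.005
g=near&(abs(z-zb)<.02)&(abs(P[...,1]-.215)>.03);p=P[g]
A=np.c_[p[:,:2]-o["ee_pos"][:2],np.ones(len(p))];c=np.linalg.lstsq(A,p[:,2],rcond=None)[0];print("bar plane slopes deg x,y; z at tcp",np.degrees(c[:2]),c[2],rect(p))
f=grab_frame("scene");cv2.imwrite("pics/s2.png",cv2.resize(f["img"][80:320,200:520,::-1],None,fx=2,fy=2))
E
```

```text
t 6.15 pos [0.4348 0.2148 0.3233] yaw_y -87.3 tilt [-1.8e-03 -8.0e-04 -1.0e+00] twist_z -68.30126279741333 now-axes cm [15.49 22.23 -0.68] after-turn cm [-14.93  22.62  -0.67]
[-0.09948505 -0.04668014 -5.72750268] [ 0.1554916  -0.06438805  0.05099803] [4.34259526e-01 1.09349795e-01 1.83202725e+00 6.60002107e-06
 1.20221345e+00 1.95795231e+00]
bar plane slopes deg x,y; z at tcp [-14.80698034  -0.62837617] 0.31584924751342286 ((432.6903076171875, 214.1529541015625), (25.54369354248047, 191.17230224609375), 2.7627525329589844)
```

View pics/s2.png

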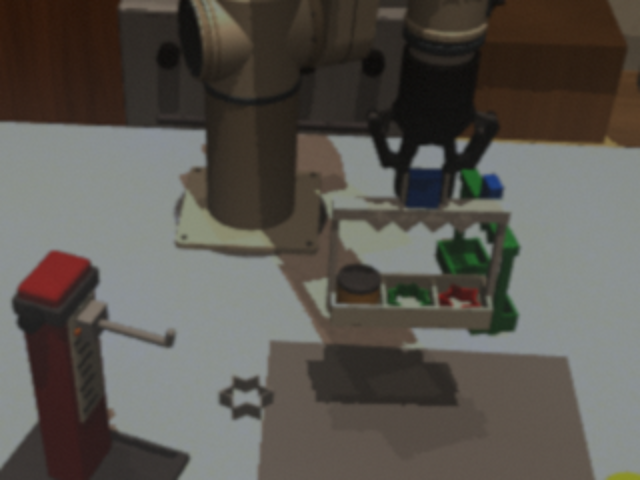

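step_arm(
  increments=[
    {"twist": [0,0,-2],"xyz": [0,0,0],"claw": 0},
    {"twist": [0,0,-4],"xyz": [0,0,0],"claw": 0},
    {"twist": [0,0,-4],"xyz": [0,0,0],"claw": 0},
    {"twist": [0,0,-4],"xyz": [0,0,0],"claw": 0},
    {"twist": [0,0,-4],"xyz": [0,0,0],"claw": 0},
    {"twist": [0,0,-4],"xyz": [0,0,0],"claw": 0},
    {"twist": [0,0,-4],"xyz": [0,0,0],"claw": 0},
    {"twist": [0,0,-4],"xyz": [0,0,0],"claw": 0},
    {"twist": [0,0,-4],"xyz": [0,0,0],"claw": 0},
    {"twist": [0,0,-4],"xyz": [0,0,0],"claw": 0},
    {"twist": [0,0,-4],"xyz": [0,0,0],"claw": 0},
    {"twist": [0,0,-4],"xyz": [0,0,0],"claw": 0},
    {"twist": [0,0,-4],"xyz": [0,0,0],"claw": 0},
    {"twist": [0,0,-4],"xyz": [0,0,0],"claw": 0},
    {"twist": [0,0,-4],"xyz": [0,0,0],"claw": 0},
    {"twist": [0,0,-4],"xyz": [0,0,0],"claw": 0},
    {"twist": [0,0,-4],"xyz": [0,0,0],"claw": 0},
    {"twist": [0,0,-2.3],"xyz": [0,0,0],"claw": 0},
  ],
)

```text
clock: 8.05
ee_pos: [0.4351, 0.2149, 0.3238]
eef_rot: [-0.0, 0.813, 0.582, -0.001]
force: [0.6, 0.2, -5.3]
width: 0.0354
grasp_force: 60.7
```

step_arm(
  increments=[
    {"twist": [0,0,0],"xyz": [-0.3,0.6,0],"claw": 0},
    {"twist": [0,0,0],"xyz": [-0.6,1.2,0],"claw": 0},
    {"twist": [0,0,0],"xyz": [-0.8,1.4,0],"claw": 0},
    {"twist": [0,0,0],"xyz": [-0.8,1.4,0],"claw": 0},
    {"twist": [0,0,0],"xyz": [-0.8,1.4,0],"claw": 0},
    {"twist": [0,0,0],"xyz": [-0.8,1.4,0],"claw": 0},
    {"twist": [0,0,0],"xyz": [-0.8,1.4,0],"claw": 0},
    {"twist": [0,0,0],"xyz": [-0.8,1.4,0],"claw": 0},
    {"twist": [0,0,0],"xyz": [-0.8,1.4,0],"claw": 0},
    {"twist": [0,0,0],"xyz": [-0.8,1.4,0],"claw": 0},
    {"twist": [0,0,0],"xyz": [-0.8,1.4,0],"claw": 0},
    {"twist": [0,0,0],"xyz": [-0.8,1.4,0],"claw": 0},
    {"twist": [0,0,0],"xyz": [-0.8,1.4,0],"claw": 0},
    {"twist": [0,0,0],"xyz": [-0.8,1.4,0],"claw": 0},
    {"twist": [0,0,0],"xyz": [-0.6,1.4,0],"claw": 0},
    {"twist": [0,0,0],"xyz": [-0.4,0.9,0],"claw": 0},
    {"twist": [0,0,0],"xyz": [0,0.4,0],"claw": 0},
    {"twist": [0,0,0],"xyz": [0,0,0],"claw": 0},
    {"twist": [0,0,0],"xyz": [0,0,0],"claw": 0},
    {"twist": [0,0,0],"xyz": [0,0,0],"claw": 0},
  ],
)

```text
clock: 10.05
ee_pos: [0.5988, 0.0374, 0.3243]
eef_rot: [-0.0, 0.814, 0.581, -0.0]
force: [0.7, 0.3, -5.9]
width: 0.035
grasp_force: 61.0
```

```bash
cat > m.py <<'E'
from h import *;import sys
go((.5636,-.0667,.322),-19)
o,M=pose();print(o["force"],o["torque"].round(2))
for n,ref in(("top",0),("scene",0)):
    f=grab_frame(n);P=cloud(f);z=P[...,2];I=f["img"].astype(int)
    c=o["ee_pos"];d=P[...,:2]-c[:2];r=np.linalg.norm(d,axis=-1)
    a=np.radians(-19);u=np.array([np.cos(a),np.sin(a)]);v=np.array([-u[1],u[0]])
    Y=d@u;X=d@v
    g=(abs(z-(c[2]-.007))<.008)&(abs(X)<.03)&(abs(Y)<.11)&(abs(Y)>.022);p=P[g]
    if len(p)>20: print(n,"bar",len(p),rect(p))
    g=(z>.235)&(z<.262)&(abs(X-np.dot(np.array([.592,-.0765])-c[:2],v))<.032)&(abs(Y-np.dot(np.array([.592,-.0765])-c[:2],u))<.012);p=P[g]
    if len(p)>20:
        l=cv2.fitLine(p[:,:2].astype(np.float32),cv2.DIST_HUBER,0,.01,.01).ravel();print(n,"peg",len(p),np.degrees(np.arctan2(l[1],l[0])),l[2:],"z",np.percentile(p[:,2],[10,50,90]))
    x,y=(200,150) if n=="scene" else (200,110)
    if len(sys.argv)>1: cv2.imwrite(f"pics/{n}{sys.argv[1]}.png",cv2.resize(f["img"][y:y+180,x:x+240,::-1],None,fx=3,fy=3))
E
python3 m.py 3
```

```text
t 10.05 pos [0.5988 0.0374 0.3243] yaw_y -18.97 tilt [-4.e-04  1.e-04 -1.e+00] twist_z 0.03157891203639451 now-axes cm [-10.99   0.05   0.23] after-turn cm [-10.99   0.06   0.23]
[ 0.6801036   0.27109823 -5.90710215] [ 0.    0.12 -0.05]
top peg 111 72.92669 [ 0.59031665 -0.07723819] z [0.24648573 0.25050644 0.25416902]
scene bar 597 ((599.5494995117188, 35.853179931640625), (26.509462356567383, 192.56109619140625), 70.73756408691406)
scene peg 141 71.92908 [ 0.5946718  -0.07682476] z [0.24581909 0.25043321 0.25301913]
```

View pics/scene3.png

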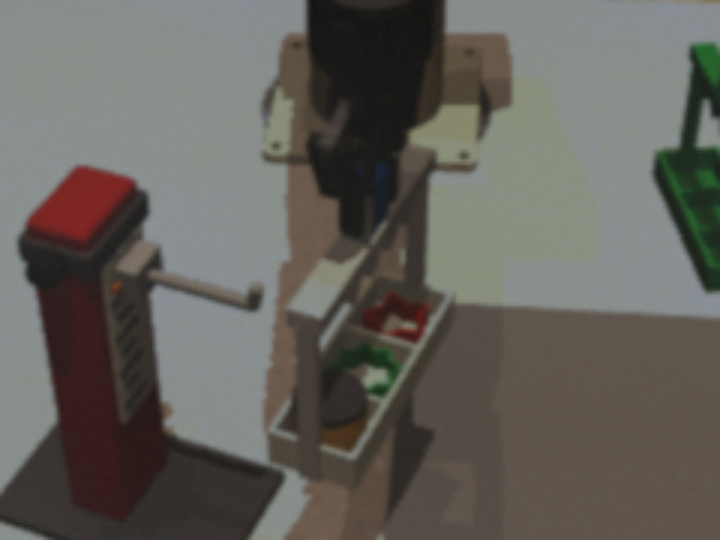

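The scene picture shows the tray at about (350,330) in front of the peg tip (258,295). The tin is at the near end (340,400), and the peg height falls inside the window. Next I thread the bar over the peg.

step_arm(
  increments=[
    {"twist": [0,0,0],"xyz": [-0.4,0,0],"claw": 0},
    {"twist": [0,0,0],"xyz": [-0.7,0,0],"claw": 0},
    {"twist": [0,0,0],"xyz": [-0.7,0,0],"claw": 0},
    {"twist": [0,0,0],"xyz": [-0.7,0,0],"claw": 0},
    {"twist": [0,0,0],"xyz": [-0.7,0,0],"claw": 0},
    {"twist": [0,0,0],"xyz": [-0.7,0,0],"claw": 0},
    {"twist": [0,0,0],"xyz": [-0.7,0,0],"claw": 0},
    {"twist": [0,0,0],"xyz": [-0.7,0,0],"claw": 0},
    {"twist": [0,0,0],"xyz": [-0.7,0,0],"claw": 0},
    {"twist": [0,0,0],"xyz": [-0.7,0,0],"claw": 0},
  ],
)

```text
clock: 11.15
ee_pos: [0.5772, -0.027, 0.3243]
eef_rot: [0.0, 0.814, 0.581, -0.0]
force: [-0.9, -0.2, -6.1]
width: 0.0351
grasp_force: 61.0
```

step_arm(
  increments=[
    {"twist": [0,0,0],"xyz": [-0.7,0,0],"claw": 0},
    {"twist": [0,0,0],"xyz": [-0.7,0,0],"claw": 0},
    {"twist": [0,0,0],"xyz": [-0.7,0,0],"claw": 0},
    {"twist": [0,0,0],"xyz": [-0.7,0,0],"claw": 0},
    {"twist": [0,0,0],"xyz": [-0.7,0,0],"claw": 0},
    {"twist": [0,0,0],"xyz": [-0.5,0,0],"claw": 0},
    {"twist": [0,0,0],"xyz": [-0.3,0,0],"claw": 0},
    {"twist": [0,0,0],"xyz": [0,0,0],"claw": 0},
    {"twist": [0,0,0],"xyz": [0,0,0],"claw": 0},
    {"twist": [0,0,0],"xyz": [0,0,0],"claw": 0},
  ],
)

```text
clock: 12.15
ee_pos: [0.5635, -0.0669, 0.3243]
eef_rot: [-0.0, 0.814, 0.581, 0.0]
force: [-0.4, -0.3, -5.7]
width: 0.0351
grasp_force: 61.0
```

```bash
python3 m.py 4
```

```text
t 12.15 pos [ 0.5635 -0.0669  0.3243] yaw_y -18.99 tilt [ 1.e-04  1.e-04 -1.e+00] twist_z 0.009648151141135486 now-axes cm [0.02 0.   0.23] after-turn cm [0.02 0.   0.23]
[-0.36159247 -0.28630907 -5.71294287] [ 0.11  0.15 -0.01]
top peg 22 76.43624 [ 0.583778   -0.09463645] z [0.24660747 0.24990969 0.25329239]
scene bar 595 ((564.101806640625, -67.82815551757812), (26.5405216217041, 195.0933380126953), 70.856201171875)
scene peg 124 70.67048 [ 0.5965213  -0.07275924] z [0.2453804  0.25013108 0.25289726]
```

View pics/scene4.png

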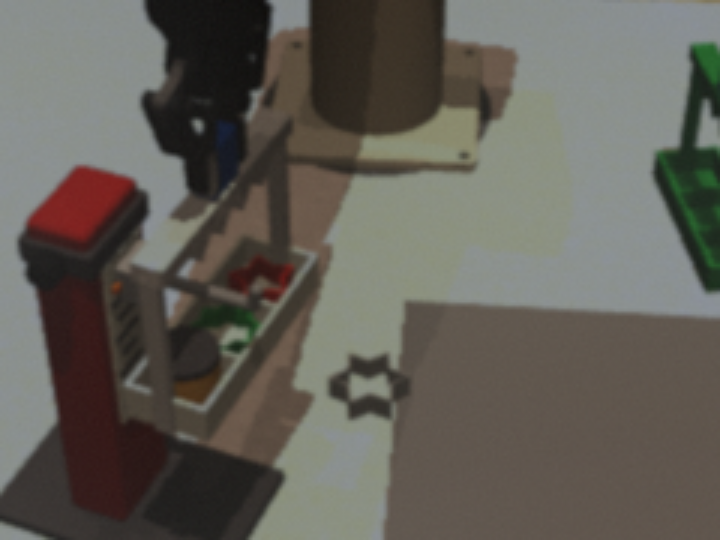

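The picture shows the peg threaded through the window at (200,285), with the tray clear of the column. Next I lower slowly.

step_arm(
  increments=[
    {"twist": [0,0,0],"xyz": [0,0,0.2],"claw": 0},
    {"twist": [0,0,0],"xyz": [0,0,0.4],"claw": 0},
    {"twist": [0,0,0],"xyz": [0,0,0.4],"claw": 0},
    {"twist": [0,0,0],"xyz": [0,0,0.4],"claw": 0},
    {"twist": [0,0,0],"xyz": [0,0,0.4],"claw": 0},
    {"twist": [0,0,0],"xyz": [0,0,0.4],"claw": 0},
    {"twist": [0,0,0],"xyz": [0,0,0.4],"claw": 0},
    {"twist": [0,0,0],"xyz": [0,0,0.3],"claw": 0},
    {"twist": [0,0,0],"xyz": [0,0,0.2],"claw": 0},
    {"twist": [0,0,0],"xyz": [0,0,0.2],"claw": 0},
    {"twist": [0,0,0],"xyz": [0,0,0.2],"claw": 0},
    {"twist": [0,0,0],"xyz": [0,0,0.2],"claw": 0},
  ],
)

```text
clock: 13.45
ee_pos: [0.5635, -0.0671, 0.2873]
eef_rot: [0.0, 0.814, 0.581, 0.0]
force: [1.1, 0.4, -5.7]
width: 0.0352
grasp_force: 61.0
```

step_arm(
  increments=[
    {"twist": [0,0,0],"xyz": [0,0,0.2],"claw": 0},
    {"twist": [0,0,0],"xyz": [0,0,0.2],"claw": 0},
    {"twist": [0,0,0],"xyz": [0,0,0.2],"claw": 0},
    {"twist": [0,0,0],"xyz": [0,0,0],"claw": 0},
    {"twist": [0,0,0],"xyz": [0,0,0],"claw": 0},
  ],
)

```text
clock: 13.95
ee_pos: [0.5634, -0.0671, 0.2813]
eef_rot: [-0.0, 0.814, 0.581, -0.0]
force: [0.2, -0.1, -5.2]
width: 0.0352
grasp_force: 61.0
```

step_arm(
  increments=[
    {"twist": [0,0,0],"xyz": [0,0,0.2],"claw": 0},
    {"twist": [0,0,0],"xyz": [0,0,0.2],"claw": 0},
    {"twist": [0,0,0],"xyz": [0,0,0],"claw": 0},
    {"twist": [0,0,0],"xyz": [0,0,0],"claw": 0},
  ],
)

```text
clock: 14.35
ee_pos: [0.5633, -0.0671, 0.2772]
eef_rot: [-0.0, 0.814, 0.581, -0.0]
force: [0.3, 0.5, -5.4]
width: 0.0354
grasp_force: 61.0
```

step_arm(
  increments=[
    {"twist": [0,0,0],"xyz": [0,0,0.2],"claw": 0},
    {"twist": [0,0,0],"xyz": [0,0,0.2],"claw": 0},
    {"twist": [0,0,0],"xyz": [0,0,0],"claw": 0},
    {"twist": [0,0,0],"xyz": [0,0,0],"claw": 0},
  ],
)

```text
clock: 14.75
ee_pos: [0.5633, -0.0671, 0.2733]
eef_rot: [-0.0, 0.814, 0.581, -0.0]
force: [-1.1, -0.4, -4.2]
width: 0.0352
grasp_force: 61.1
```

step_arm(
  increments=[
    {"twist": [0,0,0],"xyz": [0,0,0.2],"claw": 0},
    {"twist": [0,0,0],"xyz": [0,0,0.2],"claw": 0},
    {"twist": [0,0,0],"xyz": [0,0,0],"claw": 0},
    {"twist": [0,0,0],"xyz": [0,0,0],"claw": 0},
  ],
)

```text
clock: 15.15
ee_pos: [0.5633, -0.0671, 0.2693]
eef_rot: [-0.0, 0.814, 0.581, -0.0]
force: [-1.5, 1.4, -2.7]
width: 0.0351
grasp_force: 61.3
```

step_arm(
  increments=[
    {"twist": [0,0,0],"xyz": [0,0,0.2],"claw": 0},
    {"twist": [0,0,0],"xyz": [0,0,0],"claw": 0},
    {"twist": [0,0,0],"xyz": [0,0,0],"claw": 0},
  ],
)

```text
clock: 15.45
ee_pos: [0.5633, -0.067, 0.2673]
eef_rot: [-0.0, 0.814, 0.581, -0.0]
force: [-2.1, 0.9, -3.0]
width: 0.0352
grasp_force: 61.3
```

step_arm(
  increments=[
    {"twist": [0,0,0],"xyz": [0,0,0],"claw": 0},
  ],
)

```text
clock: 15.55
ee_pos: [0.5633, -0.0671, 0.2673]
eef_rot: [-0.0, 0.814, 0.581, -0.0]
force: [-2.7, -0.1, -2.3]
width: 0.0352
grasp_force: 61.3
```

step_arm(
  increments=[
    {"twist": [0,0,0],"xyz": [0,0,0],"claw": 0},
  ],
)

```text
clock: 15.65
ee_pos: [0.5633, -0.0671, 0.2673]
eef_rot: [-0.0, 0.814, 0.581, -0.0]
force: [-3.5, 0.9, -2.0]
width: 0.0351
grasp_force: 61.3
```

```bash
python3 - <<'E'
from h import *
F=[]
for i in range(8):
    o=observe();F.append(np.r_[o["force"],o["torque"]]);grab_frame("wrist")
F=np.array(F);o,M=pose();m=F.mean(0);print(len(np.unique(F[:,0])),m.round(3),F.std(0).round(2),"tool force",(M.T@m[:3]).round(2),"tool torque",(M.T@m[3:]).round(3))
E
```

```text
8 [-3.273  0.974 -2.314  0.242  0.705 -0.   ] [0.52 0.48 0.32 0.04 0.04 0.05] tool force [-0.14 -3.41  2.31] tool torque [ 0.746 -0.001  0.   ]
```

```bash
cat > f.py <<'E'
from h import *
F=[]
for i in range(6):
    o=observe();F.append(np.r_[o["force"],o["torque"]]);grab_frame("wrist")
F=np.array(F);o,M=pose();m=F.mean(0);print(o["clock"],o["ee_pos"].round(4),"tool force",(M.T@m[:3]).round(2),"tool torque",(M.T@m[3:]).round(3))
E
```

step_arm(
  increments=[
    {"twist": [0,0,0],"xyz": [0,-0.1,0],"claw": 0},
    {"twist": [0,0,0],"xyz": [0,-0.1,0],"claw": 0},
    {"twist": [0,0,0],"xyz": [0,0,0],"claw": 0},
    {"twist": [0,0,0],"xyz": [0,0,0],"claw": 0},
  ],
)

```text
clock: 16.45
ee_pos: [0.5628, -0.0668, 0.2679]
eef_rot: [0.001, 0.814, 0.581, 0.001]
force: [3.9, -2.0, -2.2]
width: 0.035
grasp_force: 61.3
```

```bash
python3 f.py
```

```text
16.75 [ 0.5627 -0.0668  0.2679] tool force [-0.42  5.1   2.57] tool torque [-0.921 -0.108 -0.021]
```

step_arm(
  increments=[
    {"twist": [0,0,0],"xyz": [0,0.1,0],"claw": 0},
    {"twist": [0,0,0],"xyz": [0,0,0],"claw": 0},
    {"twist": [0,0,0],"xyz": [0,0,0],"claw": 0},
  ],
)

```text
clock: 17.05
ee_pos: [0.5628, -0.0669, 0.2674]
eef_rot: [0.0, 0.814, 0.581, 0.0]
force: [4.3, -1.8, -2.4]
width: 0.0355
grasp_force: 61.3
```

```bash
python3 f.py
```

```text
17.35 [ 0.5628 -0.0668  0.2675] tool force [-0.13  4.63  2.38] tool torque [-0.877 -0.066 -0.033]
```

step_arm(
  increments=[
    {"twist": [0,0,0],"xyz": [0,0.05,0],"claw": 0},
    {"twist": [0,0,0],"xyz": [0,0,0],"claw": 0},
    {"twist": [0,0,0],"xyz": [0,0,0],"claw": 0},
  ],
)

```text
clock: 17.65
ee_pos: [0.5629, -0.0669, 0.2673]
eef_rot: [-0.0, 0.814, 0.581, -0.0]
force: [4.4, -0.7, -3.7]
width: 0.0349
grasp_force: 61.3
```

```bash
python3 f.py
```

```text
17.95 [ 0.5629 -0.0669  0.2673] tool force [-0.06  3.83  2.8 ] tool torque [-0.66  -0.006 -0.016]
```

step_arm(
  increments=[
    {"twist": [0,0,0],"xyz": [0,0.05,0],"claw": 0},
    {"twist": [0,0,0],"xyz": [0,0,0],"claw": 0},
    {"twist": [0,0,0],"xyz": [0,0,0],"claw": 0},
  ],
)

```text
clock: 18.25
ee_pos: [0.563, -0.067, 0.2671]
eef_rot: [-0.0, 0.814, 0.581, -0.0]
force: [1.3, -0.8, -2.5]
width: 0.0351
grasp_force: 61.3
```

```bash
python3 f.py
```

```text
18.55 [ 0.5631 -0.067   0.2671] tool force [0.32 0.85 2.27] tool torque [-0.097  0.043 -0.031]
```

step_arm(
  increments=[
    {"twist": [0,0,0],"xyz": [0,0.01,0.1],"claw": 0},
    {"twist": [0,0,0],"xyz": [0,0,0.1],"claw": 0},
    {"twist": [0,0,0],"xyz": [0,0,0.1],"claw": 0},
    {"twist": [0,0,0],"xyz": [0,0,0.1],"claw": 0},
    {"twist": [0,0,0],"xyz": [0,0,0.1],"claw": 0},
    {"twist": [0,0,0],"xyz": [0,0,0],"claw": 0},
    {"twist": [0,0,0],"xyz": [0,0,0],"claw": 0},
  ],
)

```text
clock: 19.25
ee_pos: [0.5632, -0.067, 0.2622]
eef_rot: [-0.0, 0.814, 0.581, -0.0]
force: [-2.9, 1.6, -2.0]
width: 0.0353
grasp_force: 61.5
```

```bash
python3 f.py
```

```text
19.55 [ 0.5632 -0.0671  0.2622] tool force [ 0.52 -3.43  1.04] tool torque [ 0.762  0.075 -0.03 ]
```

step_arm(
  increments=[
    {"twist": [0,0,0],"xyz": [0,-0.05,0],"claw": 0},
    {"twist": [0,0,0],"xyz": [0,0,0],"claw": 0},
    {"twist": [0,0,0],"xyz": [0,0,0],"claw": 0},
  ],
)

```text
clock: 19.85
ee_pos: [0.5632, -0.067, 0.2624]
eef_rot: [0.0, 0.814, 0.581, 0.0]
force: [-2.3, 1.1, -1.7]
width: 0.0352
grasp_force: 61.5
```

```bash
python3 f.py
```

```text
20.15 [ 0.5632 -0.067   0.2624] tool force [ 0.34 -2.66  1.28] tool torque [ 0.617  0.034 -0.034]
```

step_arm(
  increments=[
    {"twist": [0,0,0],"xyz": [0,-0.04,0],"claw": 0},
    {"twist": [0,0,0],"xyz": [0,0,0],"claw": 0},
    {"twist": [0,0,0],"xyz": [0,0,0],"claw": 0},
  ],
)

```text
clock: 20.45
ee_pos: [0.5631, -0.067, 0.2625]
eef_rot: [0.0, 0.814, 0.581, 0.0]
force: [-0.0, 0.5, -1.3]
width: 0.0351
grasp_force: 61.5
```

```bash
python3 f.py
```

```text
20.75 [ 0.563  -0.0669  0.2625] tool force [0.16 0.06 1.  ] tool torque [ 0.086  0.013 -0.029]
```

step_arm(
  increments=[
    {"twist": [0,0,0],"xyz": [0,-0.01,0.1],"claw": 0},
    {"twist": [0,0,0],"xyz": [0,-0.01,0.1],"claw": 0},
    {"twist": [0,0,0],"xyz": [0,0,0.1],"claw": 0},
    {"twist": [0,0,0],"xyz": [0,0,0],"claw": 0},
    {"twist": [0,0,0],"xyz": [0,0,0],"claw": 0},
  ],
)

```text
clock: 21.25
ee_pos: [0.5629, -0.0669, 0.2595]
eef_rot: [0.0, 0.814, 0.581, 0.0]
force: [2.5, -1.3, -0.1]
width: 0.0351
grasp_force: 61.6
```

```bash
python3 f.py
```

```text
21.55 [ 0.5629 -0.0669  0.2595] tool force [-0.33  3.04 -0.06] tool torque [-0.568 -0.049 -0.03 ]
```

Vertical force is zero, so the peg now carries the whole load. I trim the sideways strain next.

step_arm(
  increments=[
    {"twist": [0,0,0],"xyz": [0,0.05,0],"claw": 0},
    {"twist": [0,0,0],"xyz": [0,0,0],"claw": 0},
    {"twist": [0,0,0],"xyz": [0,0,0],"claw": 0},
  ],
)

```text
clock: 21.85
ee_pos: [0.563, -0.0669, 0.2593]
eef_rot: [-0.0, 0.814, 0.581, -0.0]
force: [2.5, -0.8, -0.3]
width: 0.0352
grasp_force: 61.6
```

```bash
python3 f.py
```

```text
22.15 [ 0.5629 -0.0669  0.2593] tool force [-0.06  3.11  0.07] tool torque [-0.52  -0.007 -0.066]
```

step_arm(
  increments=[
    {"twist": [0,0,0],"xyz": [0,0.04,0],"claw": 0},
    {"twist": [0,0,0],"xyz": [0,0,0],"claw": 0},
    {"twist": [0,0,0],"xyz": [0,0,0],"claw": 0},
  ],
)

```text
clock: 22.45
ee_pos: [0.563, -0.0669, 0.2592]
eef_rot: [-0.0, 0.814, 0.581, -0.0]
force: [0.2, -0.3, -0.3]
width: 0.0349
grasp_force: 61.7
```

```bash
python3 f.py
```

```text
22.75 [ 0.5631 -0.067   0.2592] tool force [0.12 0.62 0.38] tool torque [-0.127  0.042 -0.038]
```

step_arm(
  increments=[
    {"twist": [0,0,0],"xyz": [0,0,0.1],"claw": 0},
    {"twist": [0,0,0],"xyz": [0,0,0],"claw": 0},
    {"twist": [0,0,0],"xyz": [0,0,0],"claw": 0},
    {"twist": [0,0,0],"xyz": [0,0,0],"claw": 0},
    {"twist": [0,0,0],"xyz": [0,0,0],"claw": 0},
  ],
  grip_force=20,
)

```text
clock: 23.25
ee_pos: [0.5631, -0.067, 0.2582]
eef_rot: [-0.0, 0.814, 0.581, -0.0]
force: [-1.0, -0.9, 0.3]
width: 0.035
grasp_force: 61.7
```

```bash
python3 f.py; python3 -c "
from plant import observe;o=observe();print(o['width'],o['grasp_force'])"
```

```text
23.55 [ 0.5631 -0.067   0.2582] tool force [ 0.16 -1.15 -0.25] tool torque [ 0.308  0.074 -0.04 ]
0.03502534565607756 61.676398515701294
```

step_arm(
  increments=[
    {"twist": [0,0,0],"xyz": [0,-0.04,-0.03],"claw": 0},
    {"twist": [0,0,0],"xyz": [0,0,0],"claw": 0},
    {"twist": [0,0,0],"xyz": [0,0,0],"claw": 0},
  ],
)

```text
clock: 23.85
ee_pos: [0.5631, -0.067, 0.2587]
eef_rot: [0.0, 0.814, 0.581, 0.0]
force: [-1.3, 0.3, -0.1]
width: 0.0356
grasp_force: 61.7
```

```bash
python3 f.py
```

```text
24.15 [ 0.563  -0.067   0.2586] tool force [-0.05 -0.69 -0.19] tool torque [ 0.162  0.044 -0.034]
```

step_arm(
  increments=[
    {"twist": [0,0,0],"xyz": [0,0,0],"claw": 38},
    {"twist": [0,0,0],"xyz": [0,0,0],"claw": 39},
    {"twist": [0,0,0],"xyz": [0,0,0],"claw": 39.5},
    {"twist": [0,0,0],"xyz": [0,0,0],"claw": 40},
    {"twist": [0,0,0],"xyz": [0,0,0],"claw": 40.5},
    {"twist": [0,0,0],"xyz": [0,0,0],"claw": 41},
  ],
)

```text
clock: 24.75
ee_pos: [0.563, -0.067, 0.2586]
eef_rot: [0.0, 0.814, 0.581, 0.0]
force: [-0.5, 0.1, -0.9]
width: 0.035
grasp_force: 59.7
```

```bash
python3 f.py
```

```text
25.05 [ 0.563  -0.067   0.2586] tool force [-0.06 -0.11  0.17] tool torque [-0.04   0.016 -0.06 ]
```

step_arm(
  increments=[
    {"twist": [0,0,0],"xyz": [0,0,0],"claw": 41.2},
    {"twist": [0,0,0],"xyz": [0,0,0],"claw": 41.4},
    {"twist": [0,0,0],"xyz": [0,0,0],"claw": 41.6},
    {"twist": [0,0,0],"xyz": [0,0,0],"claw": 41.8},
    {"twist": [0,0,0],"xyz": [0,0,0],"claw": 42},
    {"twist": [0,0,0],"xyz": [0,0,0],"claw": 42.2},
    {"twist": [0,0,0],"xyz": [0,0,0],"claw": 42.4},
    {"twist": [0,0,0],"xyz": [0,0,0],"claw": 42.6},
    {"twist": [0,0,0],"xyz": [0,0,0],"claw": 42.8},
    {"twist": [0,0,0],"xyz": [0,0,0],"claw": 43},
  ],
)

```text
clock: 26.05
ee_pos: [0.5629, -0.0669, 0.2586]
eef_rot: [-0.0, 0.814, 0.581, -0.0]
force: [-0.3, 0.0, -0.5]
width: 0.0364
grasp_force: 0.0
```

```bash
python3 f.py
```

```text
26.35 [ 0.563  -0.0669  0.2586] tool force [ 0.27 -0.08 -0.15] tool torque [0.007 0.016 0.001]
```

step_arm(
  increments=[
    {"twist": [0,0,0],"xyz": [0,0,0],"claw": 43.5},
    {"twist": [0,0,0],"xyz": [0,0,0],"claw": 44},
    {"twist": [0,0,0],"xyz": [0,0,0],"claw": 44.5},
    {"twist": [0,0,0],"xyz": [0,0,0],"claw": 45},
    {"twist": [0,0,0],"xyz": [0,0,0],"claw": 46},
    {"twist": [0,0,0],"xyz": [0,0,0],"claw": 48},
    {"twist": [0,0,0],"xyz": [0,0,0],"claw": 51},
    {"twist": [0,0,0],"xyz": [0,0,0],"claw": 55},
    {"twist": [0,0,0],"xyz": [0,0,0],"claw": 60},
    {"twist": [0,0,0],"xyz": [0,0,0],"claw": 68},
    {"twist": [0,0,0],"xyz": [0,0,0],"claw": 76},
    {"twist": [0,0,0],"xyz": [0,0,0],"claw": 84},
    {"twist": [0,0,0],"xyz": [0,0,0],"claw": 92},
    {"twist": [0,0,0],"xyz": [0,0,0],"claw": 92},
  ],
)

```text
clock: 27.75
ee_pos: [0.563, -0.0669, 0.2586]
eef_rot: [0.0, 0.814, 0.581, 0.0]
force: [-0.3, -0.4, 0.0]
width: 0.0791
grasp_force: 0.0
```

```bash
python3 m.py 5
```

```text
t 27.75 pos [ 0.563  -0.0669  0.2586] yaw_y -19.01 tilt [ 0. -0. -1.] twist_z -0.005392989453383734 now-axes cm [ 0.04  0.05 -6.34] after-turn cm [ 0.04  0.05 -6.34]
[-0.26297704 -0.39470246  0.0013633 ] [ 0.04 -0.04  0.01]
scene bar 556 ((563.7991943359375, -67.264404296875), (26.29984474182129, 193.63092041015625), 70.46643829345703)
scene peg 129 80.56664 [ 0.59425706 -0.07219689] z [0.23614671 0.25133108 0.25336253]
```

View pics/scene5.png

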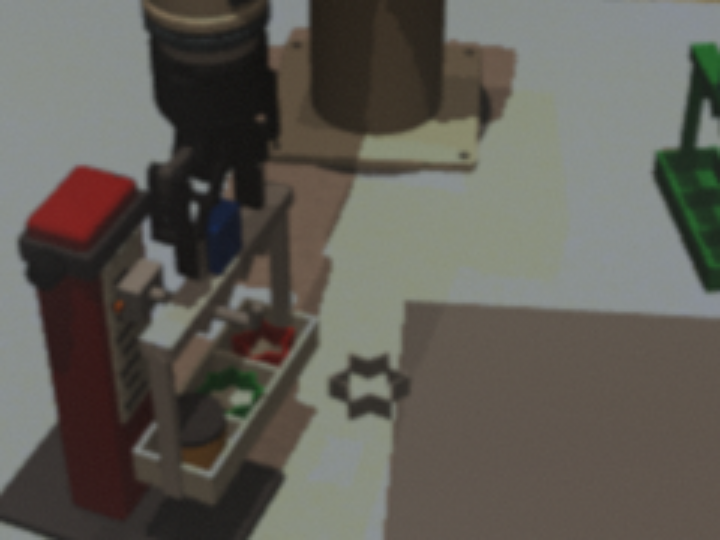

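The picture shows the tray hanging level on the peg at (235,315), contents in their wells and the fingers open around the blue block at (225,235). I retract straight up, slowly at first.

step_arm(
  increments=[
    {"twist": [0,0,0],"xyz": [0,0,-0.3],"claw": 92},
    {"twist": [0,0,0],"xyz": [0,0,-0.6],"claw": 92},
    {"twist": [0,0,0],"xyz": [0,0,-0.8],"claw": 92},
    {"twist": [0,0,0],"xyz": [0,0,-1],"claw": 92},
    {"twist": [0,0,0],"xyz": [0,0,-1],"claw": 92},
    {"twist": [0,0,0],"xyz": [0,0,-1],"claw": 92},
    {"twist": [0,0,0],"xyz": [0,0,-1],"claw": 92},
    {"twist": [0,0,0],"xyz": [0,0,-1.5],"claw": 92},
    {"twist": [0,0,0],"xyz": [0,0,-1.5],"claw": 92},
    {"twist": [0,0,0],"xyz": [0,0,-1.5],"claw": 92},
    {"twist": [0,0,0],"xyz": [0,0,-1],"claw": 92},
    {"twist": [0,0,0],"xyz": [0,0,-0.5],"claw": 92},
    {"twist": [0,0,0],"xyz": [0,0,0],"claw": 92},
    {"twist": [0,0,0],"xyz": [0,0,0],"claw": 92},
    {"twist": [0,0,0],"xyz": [0,0,0],"claw": 92},
    {"twist": [0,0,0],"xyz": [0,0,0],"claw": 92},
  ],
)

```text
clock: 29.45
ee_pos: [0.5627, -0.0669, 0.3749]
eef_rot: [-0.0, 0.814, 0.581, -0.0]
force: [0.0, -0.2, 0.1]
width: 0.0786
grasp_force: 0.0
```

```bash
python3 - <<'E'
from h import *
print(observe()["force"],observe()["clock"])
A=grab_frame("scene")["img"].astype(int);
for i in range(6):B=grab_frame("scene")["img"].astype(int)
d=np.abs(A-B).max(-1)[200:330,220:310];print("moving px",(d>40).sum())
r=hand_in();print(r)
E
```

```text
[ 0.02555754 -0.16702325  0.11320815] 29.45
moving px 0
the job is handed in; nothing more can be done
None
```

The loaded tray hangs level and still from the notch on the tin side of its bar, on the scale's peg, released with its contents in their wells; I handed the job in at about 30 s (no verdict was returned).

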